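# Load a brittle rod into the diameter gauge

## Robot

A 7-joint arm with a two-finger parallel gripper is mounted at the origin on the work surface. World frame = base frame: x ahead of the robot, y to its left, z up, the work surface at z = 0. Lengths are in m, angles in rad, forces in N, time in s.
With the tool pointing down it reaches from about 0.425 to 0.875 m from the base axis. Payload 4.7 kg.
Tool frame: the origin (TCP) lies midway between the tips of the shut fingers; the grasp point (between the pads) lies behind it (pinch_z is the z of the grasp point in the tool frame, in m); z points along the fingers, y is the line along which they close (so a half turn about z gives the same grasp; the last joint's range is limited). The gripper opens to 87 mm and grips with 3 to 60 N. Pads are 19 mm wide; open, the fingers measure 117 mm over their backs; the gripper's body (75 mm by 190 mm) begins 51 mm behind the grasp point.
Start: joints at [-1.141, 0.321, -0.07, 1.45, 0.023, 1.371, -0.057], TCP at [0.263, 0.595, 0.223] pointing down, gripper open.
Joint ranges: [-2.86, 2.86], [-0.3, 2.09], [-1.38, 1.24], [0.06, 2.45], [-1.56, 4.7], [0.09, 2.05], [-2.69, 2.69]. Speed limits (rad/s): [2.57, 2.57, 3.14, 3.14, 3.14, 3.14, 3.14].

## Interface

Orientations are given as a unit quaternion [w, x, y, z].
In Python, from plant import * gives the robot as it stands. The module is installed in compiled form; this text tells all that it offers.
- The arm moves only by the tool step_arm, never from a script. Its argument "commands" is a list of rows, each an object of numbers: "x", "y", "z": the shift along the world's x, y, z in mm; "spin": the turn about the world's z in degrees; "grip": the closure, from 0 (fully open) to 1 (shut). A call has 1 to 10 rows; each row is the pose to reach, as a shift and turn from the pose commanded when the call began; what a row does not reach only later rows make up. A row lasts 1/12 s, in which the tool goes at most 41.7 mm and 7.16 degrees, less where a joint would pass 70% of its speed; a pose out of reach is approached as far as the arm can. A call with a gripper value outside its range is refused whole. The fingers move at their own pace and stop on an object; the grip force is fixed at half the most. Time passes only in rows, so rows that repeat a pose let the fingers close. It gives the time, the measured TCP pose, the force, the opening and the grip force at its end, in the units of the state.
- state(): the state, without advancing time (a new reading comes with each control period).
- snapshot(name): name is "scene" or "top" or "wrist"; returns a dict with "image" (384x512x3 uint8, red, green, blue), "z_map" (384x512 float32, m along the optical axis (not along the pixel's ray), 0 where there is no reading), "K" (3x3 intrinsics, pixels), "eye" and "attitude" of the camera in the world; the wrist camera has in their place "T_tool_cam" (4x4, takes a point from camera to tool coordinates, whose origin is the TCP and whose axes are the flange's). Camera axes: x right, y up, looking along -z (the intrinsics and any distortion apply to the point x, -y, -z); pixel columns grow to the right and rows downward; lengths in m; the calibration is good to about 2 mm. A picture is of the moment at which its call begins: read the wrist's pose just before it.
- sign_off(): hands the job in; it is judged then, once.
The state is a dict: "time": time; "joint_positions": joint angles; "qd": joint speeds; "joint_efforts": joint torques, N m; "ee_pos": TCP position; "ee_rot": TCP orientation; "contact_force": force on the tool from outside, world axes, zero at the start; "ft_torque": the same for the moment, N m; "opening": finger opening in m; "grip_force": force on a finger pad.
Only numpy, scipy, OpenCV 4.12 (cv2) and the standard library are available. Lean on these libraries where they do the work, as an engineer would, in place of code of your own. Each camera call takes 0.05 s, during which the arm holds its last target. There are 200 camera calls.

## Task

Lift the white ceramic rod off the storage rack and lay it, centred, in the two V supports of the orange carriage while the carriage is still out at its loading end; then let go and slide the carriage (the black post is its handle) fully home against its stop, so that the rod sits between the two gauge heads. The ceramic is brittle: grip it with no more than 15 N, never press it down with more than 25 N, and let go only once it rests in the V supports. Leave the amber rod on the rack and the two bottles where they are.

Things in the scene. Friction and masses are not known exactly. Their poses are not given: they have to be found in the camera images.
- white_rod: brittle white ceramic rod to load: 30 mm diameter, 130 mm long, 0.13 to 0.25 kg. Origin at its middle, on its axis; x runs along it. Starts in one of the rack's two places, axis level, 48 mm above the bench, its middle free to grasp (68 mm between its V supports). A grip of 6 to 10 N holds it; it breaks if gripped or pressed harder than the goal allows
- amber_rod: rod of the same size and axes, of brown amber resin, in the rack's other place; leave it
- rack: grey fixed rack, base 120 x 190 x 12 mm, origin under its centre. Two places 110 mm apart (y = +55 and -55 mm), each with two black V supports 16 mm thick, 84 mm apart, cradling a rod along the rack's x axis; the V walls end at about the height of the rod's axis
- gauge: fixed gauge: aluminium base 110 mm wide, y from -200 to 240 mm; two dark blue heads (60 x 70 mm, 115 mm high, orange band, glass window) at y = -80 mm, 110 mm free between them; orange end stop at y = -186 mm. Origin on the bench on the centre line. The carriage slides along its y axis, towards -y to go home
- carriage (a joint): travel of the orange carriage along the gauge's -y direction, in m: 0 at the loading end, 0.17 fully home at its stop between the heads; starts between 0 and 0.05. Stiff: about 3 N to move; stays where it is left
- cradle (a point): point on the carriage where the middle of a seated rod comes: midway between its two black V supports (84 mm apart, 16 mm thick), 68 mm above the bench, 32 mm above the orange deck (80 x 170 mm), over a white mark. Moves with the carriage; axes as the gauge's: the rod lies along y, +y points to the post
- post (a point): upright black post on the carriage, 24 mm diameter, the handle for sliding it: point on its axis 81 mm above the bench, a good height to grip. It stands from 36 to 96 mm above the bench, 115 mm towards +y from the cradle point, free all round; axes as the gauge's
- bottle: white bottle, 52 mm diameter, 130 mm high, standing on a blue wipe; origin at its underside. Bystander
- dropper: amber dropper bottle, 34 mm diameter, 85 mm high, on the same wipe; origin at its underside. Bystander
Things that resemble listed ones, but are neither listed nor needed, are in the scene too. What is meant by the white_rod is not pink, and is the larger of those in its own colour.

How it is judged:
On the way:
1. the white rod lies in both V supports of the carriage, let go and at rest, with the carriage still at its loading end (joint under 0.09) (x of white_rod in the frame of cradle between -0.006 and 0.006 m and y of white_rod in the frame of cradle between -0.015 and 0.015 m and z of white_rod in the frame of cradle between -0.006 and 0.006 m and angle between the x axis of white_rod and the y axis of cradle, either way round below 0.1 rad and contact force between white_rod and the fingers below 0.05 N and linear speed of white_rod below 0.02 m/s and value of joint carriage below 0.09 m), for 0.2 s.
At the end, for the whole second after the job is handed in: the carriage is within 4 mm of its stop (joint over 0.166) and at rest, and the white rod lies at rest in both V supports: its centre within 15 mm of midway along, 6 mm across and in height, its axis within 0.1 rad of the groove (x of white_rod in the frame of cradle between -0.006 and 0.006 m and y of white_rod in the frame of cradle between -0.015 and 0.015 m and z of white_rod in the frame of cradle between -0.006 and 0.006 m and angle between the x axis of white_rod and the y axis of cradle, either way round below 0.1 rad and value of joint carriage above 0.166 m and linear speed of white_rod below 0.02 m/s and velocity of joint carriage between -0.01 and 0.01 m/s); the robot touches nothing.
It fails at once if the white rod is gripped with more than about 20 N a finger (the two fingers together bear on it with over 40 N) (contact force between white_rod and the fingers above 40 N).
It fails at once if the robot presses the white rod into the carriage with more than 30 N (contact force between white_rod and carriage above 30 N and contact force between white_rod and the fingers above 0.5 N).
It fails at once if the white rod is dropped: it falls freely, touching nothing, at over 0.35 m/s (more than about 6 mm), or gets down onto the bench (its axis below 35 mm) ((contact force between white_rod and anything else below 0.05 N and linear speed of white_rod above 0.35 m/s) or height (world z) of white_rod below 0.035 m).
It fails at once if the amber rod is moved by more than 15 mm (distance of amber_rod from where it was at the start of the episode above 0.015 m).
It fails at once if a bottle is moved by more than 20 mm or knocked over (distance of any of bottle, dropper from where it was at the start of the episode above 0.02 m or angle between any of bottle, dropper's own z axis and vertical above 0.3 rad).
It also fails if it takes over 59 s, if anything falls off the work surface, if the arm or the gripper's body presses on something with over 40 N, if the wrist force passes 120 N, or if a joint passes its speed limit or range.

## Working session

There is one attempt and no reset: what is moved stays moved. The work goes in short steps, Python scripts to look and compute and a tool call to move; the robot and the scene stay as the last step left them, time stands still between calls to the robot, and variables do not carry over. Pictures are saved under pics/ and viewed, at most 10 in all, crops included, and the job is handed in when it is done.

Besides the shell and the picture viewer there is one more tool, called after "Call:" as a command line: name --argument value ..., lists and objects as JSON in quotes. step_arm: Moves the arm, as the interface text tells. Its arguments: {"type":"object","properties":{"commands":{"type":"array"}},"required":["commands"]}

```bash
mkdir -p pics
cat > h.py <<'E'
from plant import *
import numpy as np, cv2
from scipy.spatial.transform import Rotation as R
def quat(q): return R.from_quat([q[1],q[2],q[3],q[0]])
def snap(n,f):
    s=state(); d=snapshot(n)
    cv2.imwrite(f'pics/{f}.png',d['image'][:,:,::-1])
    T=np.eye(4)
    if n=='wrist':
        W=np.eye(4); W[:3,:3]=quat(s['ee_rot']).as_matrix(); W[:3,3]=s['ee_pos']
        T=W@np.array(d['T_tool_cam'])
    else:
        a=np.array(d['attitude']); T[:3,:3]=a if a.shape==(3,3) else quat(a).as_matrix(); T[:3,3]=d['eye']
    np.savez(f'{f}.npz',z=d['z_map'],K=d['K'],T=T,im=d['image'])
def load(f): return np.load(f'{f}.npz')
def cloud(d):
    z=d['z'];K=d['K'];v,u=np.mgrid[:z.shape[0],:z.shape[1]]
    p=np.stack([(u-K[0,2])/K[0,0]*z,-(v-K[1,2])/K[1,1]*z,-z],-1)
    return p@d['T'][:3,:3].T+d['T'][:3,3]
def onplane(d,u,v,h):
    K=d['K'];r=d['T'][:3,:3]@np.array([(u-K[0,2])/K[0,0],-(v-K[1,2])/K[1,1],-1]);o=d['T'][:3,3]
    return o+r*(h-o[2])/r[2]
E
python3 - <<'E'
from h import *
d=snapshot("top"); print({k:(np.shape(v)) for k,v in d.items()}, d['attitude'],d['eye'],d['K'])
snap('top','top1'); snap('scene','scene1')
print(state())
for n in('top1','scene1'):
    cv2.imwrite(f'pics/{n}b.png',cv2.resize(cv2.imread(f'pics/{n}.png'),(800,600)))
E
```

```text
{'image': (384, 512, 3), 'z_map': (384, 512), 'K': (3, 3), 'eye': (3,), 'attitude': (4,)} [-0.69924635 -0.05365286  0.06340124  0.71003957] [0.3734177  0.16201612 1.04733033] [[376.06581228   0.         252.60086799]
 [  0.         376.06581228 196.56322001]
 [  0.           0.           1.        ]]
{'time': 0.15, 'joint_positions': array([-1.1408883 ,  0.32163681, -0.07007792,  1.45136074,  0.02259834,
        1.37078295, -0.05692401]), 'qd': array([ 0.00085357, -0.0015296 ,  0.00023101, -0.00374705, -0.00018346,
        0.00204934, -0.00124557]), 'joint_efforts': array([-1.06762440e-03, -4.91798437e+01, -4.05045999e-01, -3.12876177e+01,
       -6.40718057e-02,  4.05926420e-02,  9.78299954e-05]), 'ee_pos': array([0.26243904, 0.59423118, 0.22174013]), 'ee_rot': array([-1.03066245e-04,  2.06412976e-01,  9.78464712e-01, -6.93134836e-04]), 'contact_force': array([-0.5878179 ,  0.24690218,  0.5140606 ]), 'ft_torque': array([0.02103234, 0.00257033, 0.01959282]), 'grip_force': 0.0, 'opening': 0.08716362294072225}
```

View pics/top1b.png

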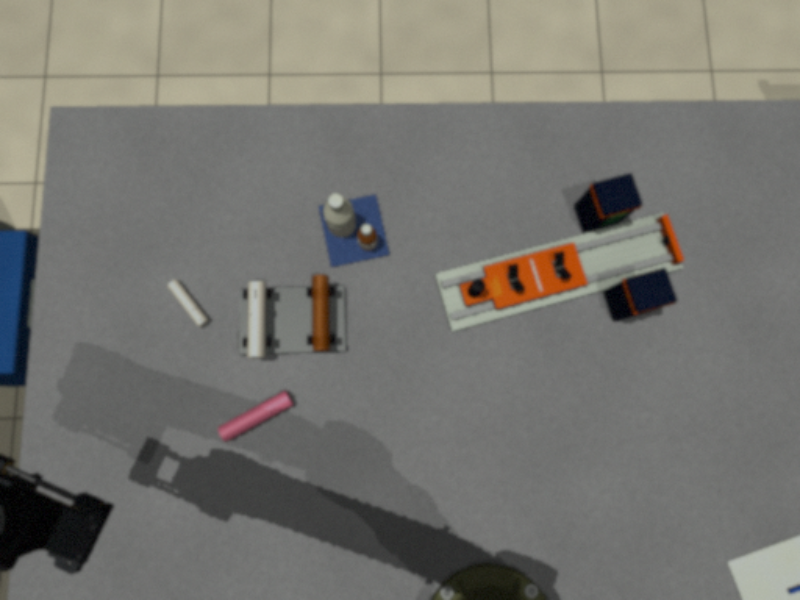

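View pics/scene1b.png

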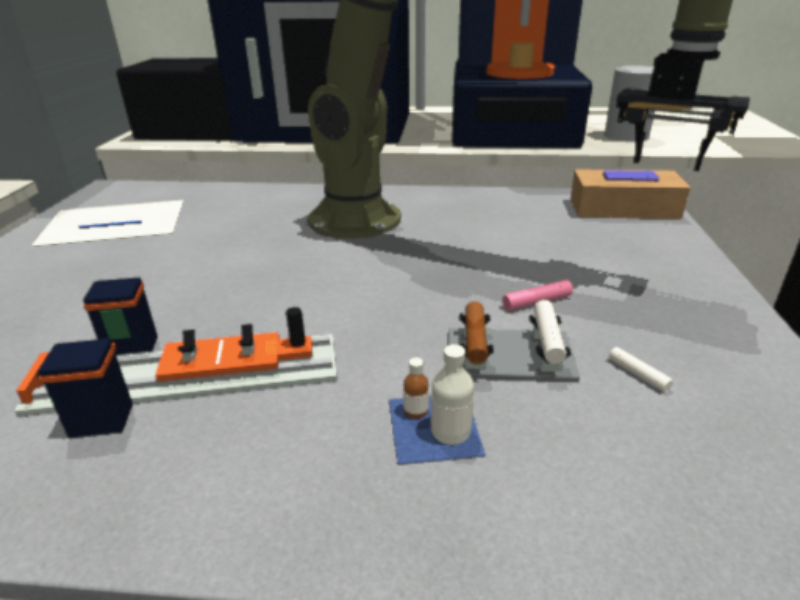

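Top view (800 px): candidates for the white rod are the rack rod (256,320), the thin white stick loose on the bench (188,303), the pink rod (255,415) and the amber rod (320,313). The choice is the rack rod at (256,320), the larger white one. The carriage's white mark is at (537,273), the post at (477,288), and the bottles at (340,215) and (368,236). I'll check with a crop and measure.

Run:
```python
from h import *
d=load('top1');P=cloud(d);im=d['im'].astype(int);hsv=cv2.cvtColor(d['im'],cv2.COLOR_RGB2HSV)
c=d['im'][170:235,145:230,::-1]; c2=d['im'][130:220,270:440,::-1]
a=cv2.resize(c,(390,300),interpolation=cv2.INTER_CUBIC);b=cv2.resize(c2,(400,212),interpolation=cv2.INTER_CUBIC)
o=np.zeros((300,800,3),np.uint8);o[:,:390]=a;o[:212,400:]=b;cv2.imwrite('pics/crop1.png',o)
v,u=np.mgrid[:384,:512]
def fit(m,n):
    p=P[m];xy=p[:,:2];(cx,cy),(w,h),an=cv2.minAreaRect(xy.astype(np.float32)*1000)
    e,V=np.linalg.eigh(np.cov(xy.T));ax=V[:,1]
    print(n,m.sum(),'med',np.round(np.median(p,0),4),'rect',round(cx),round(cy),round(w),round(h),'axis deg',round(np.degrees(np.arctan2(ax[1],ax[0])),1),'z5/95',np.round(np.percentile(p[:,2],[5,95]),3))
Z=P[:,:,2]; print('bench',np.median(Z[300:330,300:330]))
box=lambda a,b,c,e:(u>=a)&(u<b)&(v>=c)&(v<e)
fit(box(150,180,172,235)&(hsv[...,1]<60)&(hsv[...,2]>150)&(Z>.05)&(Z<.08),'white')
fit(box(190,218,165,235)&(hsv[...,1]>120)&(Z>.045)&(Z<.08),'amber')
fit(box(290,380,150,200)&(hsv[...,1]>180)&(hsv[...,0]<15)&(Z>.025)&(Z<.05),'deck')
fit(box(295,318,172,195)&(Z>.085)&(Z<.11),'post')
fit(box(205,230,120,160)&(Z>.02)&(Z<.15),'bottle')
fit(box(228,245,140,162)&(Z>.02)&(Z<.1),'dropper')
fit(box(410,440,130,180)&(hsv[...,1]>180)&(hsv[...,0]<15),'stop')
fit(box(365,440,100,210)&(Z>.10)&(Z<.13),'heads')
for q in [(537,273),(477,288)]: print(onplane(d,q[0]*.64,q[1]*.64,.036 if q[0]>500 else .096))
```

```text
bench 0.0001601403677912172
white 379 med [0.5222 0.3851 0.0608] rect 524 385 127 22 axis deg -179.2 z5/95 [0.057 0.064]
amber 484 med [0.531  0.2732 0.0602] rect 532 277 128 33 axis deg -178.9 z5/95 [0.052 0.064]
deck 1362 med [ 0.5898 -0.0912  0.0361] rect 590 -78 76 217 axis deg 104.8 z5/95 [0.033 0.039]
post 73 med [0.5685 0.01   0.095 ] rect 568 10 22 22 axis deg 159.6 z5/95 [0.086 0.098]
bottle 429 med [0.6924 0.2387 0.0914] rect 690 239 67 52 axis deg 87.1 z5/95 [0.032 0.134]
dropper 157 med [0.6625 0.1943 0.0609] rect 667 195 29 31 axis deg 93.6 z5/95 [0.03 0.09]
stop 155 med [ 0.6587 -0.3499  0.0373] rect 660 -349 86 15 axis deg -166.2 z5/95 [0.028 0.041]
heads 1363 med [ 0.5819 -0.2459  0.1147] rect 635 -248 232 72 axis deg -165.5 z5/95 [0.104 0.118]
[ 0.60005231 -0.10593913  0.036     ]
[0.5625729  0.01091433 0.096     ]
```

View pics/crop1.png

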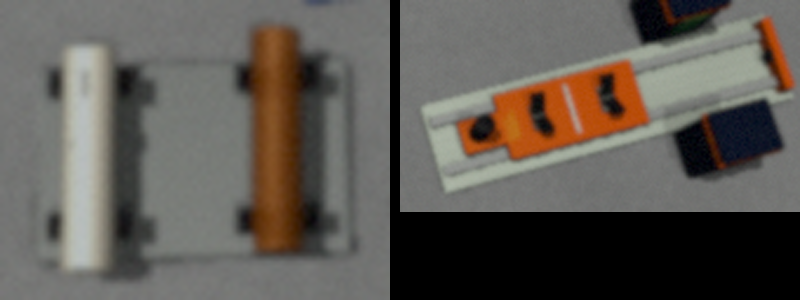

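Crop: the white rod lies fully in the rack's left place, cylindrical and white, with the amber one to its right. The carriage shows its white mark between the V supports and the post at its left. Measured sizes (127 x ~30, rod top at 63 mm, deck at 36 mm, post top at 95 mm) match the description. Next I go above the rod.

Call:
step_arm --commands '[{"x":262,"y":-209,"z":-20,"spin":24.7,"grip":0},{"x":262,"y":-209,"z":-20,"spin":24.7,"grip":0},{"x":262,"y":-209,"z":-20,"spin":24.7,"grip":0},{"x":262,"y":-209,"z":-20,"spin":24.7,"grip":0},{"x":262,"y":-209,"z":-20,"spin":24.7,"grip":0},{"x":262,"y":-209,"z":-20,"spin":24.7,"grip":0},{"x":262,"y":-209,"z":-20,"spin":24.7,"grip":0},{"x":262,"y":-209,"z":-20,"spin":24.7,"grip":0},{"x":262,"y":-209,"z":-20,"spin":24.7,"grip":0},{"x":262,"y":-209,"z":-20,"spin":24.7,"grip":0}]'

```text
time: 0.98
ee_pos: [0.5284, 0.3805, 0.2017]
ee_rot: [0.0, -0.003, 1.0, -0.001]
contact_force: [-0.4, 0.8, -0.4]
opening: 0.0872
grip_force: 0.0
```

Run:
```python
from h import *
import plant
print([n for n in dir(plant) if not n.startswith('__')])
s=state();print(s['time'],s['ee_pos'],s['joint_positions'])
Rm=quat(s['ee_rot']).as_matrix();print('closing deg',np.degrees(np.arctan2(Rm[1,1],Rm[0,1])),'tilt',Rm[:,2])
snap('wrist','w1');d=load('w1');P=cloud(d);hsv=cv2.cvtColor(d['im'],cv2.COLOR_RGB2HSV);Z=P[...,2]
m=(hsv[...,1]<60)&(hsv[...,2]>120)&(Z>.05)&(Z<.075)&(np.hypot(P[...,0]-.524,P[...,1]-.385)<.08)
p=P[m];print(m.sum(),cv2.minAreaRect(p[:,:2].astype(np.float32)*1000),np.median(p,0),np.percentile(p[:,2],[5,95,99]))
e,V=np.linalg.eigh(np.cov(p[:,:2].T));print(np.degrees(np.arctan2(V[1,1],V[0,1])),np.percentile(p[:,0],[0.5,99.5]),np.percentile(p[:,1],[.5,99.5]))
```

```text
['Unreachable', 'pinch_z', 'sign_off', 'snapshot', 'state']
0.9833 [0.52842244 0.38050572 0.20168973] [-0.70684461  0.33136263  0.05151868  1.47925276 -0.01442137  1.3325792
  0.92289107]
closing deg 90.38940723997659 tilt [ 7.50394518e-04 -2.88313568e-03 -9.99995562e-01]
3323 ((524.3169555664062, 385.4655456542969), (130.11471557617188, 28.683517456054688), 1.028914451599121) [0.50562387 0.38585475 0.06175232] [0.05499129 0.06365487 0.06426168]
-178.99016380538325 [0.4599714  0.58794713] [0.37054872 0.39967527]
```

View pics/w1.png

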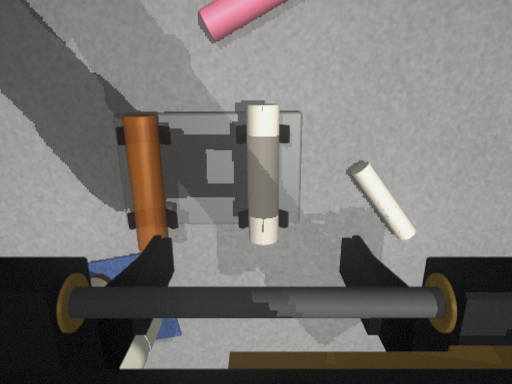

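Wrist view: the white rod runs from (263,105) to (263,243), clear in the rack between its supports, amber rod at (147,180). The fit gives centre (0.524, 0.3855) and axis 1.0°, agreeing with the first measurement. I'll descend partway and read the pinch offset.

Call:
step_arm --commands '[{"x":-1,"y":-0.5,"z":-40,"spin":0.3,"grip":0},{"x":-1,"y":-0.5,"z":-80,"spin":0.3,"grip":0},{"x":-1,"y":-0.5,"z":-80,"spin":0.3,"grip":0},{"x":-1,"y":-0.5,"z":-80,"spin":0.3,"grip":0.35},{"x":-1,"y":-0.5,"z":-80,"spin":0.3,"grip":0.35},{"x":-1,"y":-0.5,"z":-80,"spin":0.3,"grip":0.35}]'

```text
time: 1.53
ee_pos: [0.5246, 0.387, 0.1258]
ee_rot: [0.002, -0.011, 1.0, 0.002]
contact_force: [-0.0, -0.2, 0.8]
opening: 0.0742
grip_force: 0.0
```

Run:
```python
from h import *
import plant
print(plant.pinch_z)
s=state();print(s['time'],s['ee_pos'],s['opening'],s['grip_force'])
Rm=quat(s['ee_rot']).as_matrix();print('closing deg',np.degrees(np.arctan2(Rm[1,1],Rm[0,1])))
```

```text
-0.0187
1.5333 [0.5245765  0.38699304 0.12580585] 0.07418334926147362 0.0
closing deg 91.24186965006871
```

Call:
step_arm --commands '[{"x":0,"y":-1,"z":-35,"grip":0.35},{"x":0,"y":-1,"z":-65,"grip":0.35},{"x":0,"y":-1,"z":-85,"grip":0.4},{"x":0,"y":-1,"z":-94,"grip":0.45},{"x":0,"y":-1,"z":-94,"grip":0.5},{"x":0,"y":-1,"z":-94,"grip":0.55},{"x":0,"y":-1,"z":-94,"grip":0.55},{"x":0,"y":-1,"z":-94,"grip":0.55},{"x":0,"y":-1,"z":-94,"grip":0.55}]'

```text
invalid input
```

Run:
```python
from h import *
s=state();print(s['time'],s['ee_pos'],s['opening'],s['grip_force'],s['contact_force'])
```

```text
1.5333 [0.5245765  0.38699304 0.12580585] 0.07418334926147362 0.0 [-0.04783245 -0.23283338  0.75747227]
```

Call:
step_arm --commands '[{"x":0,"y":-1,"z":-35,"spin":0,"grip":0.35},{"x":0,"y":-1,"z":-65,"spin":0,"grip":0.35},{"x":0,"y":-1,"z":-85,"spin":0,"grip":0.4},{"x":0,"y":-1,"z":-94,"spin":0,"grip":0.45},{"x":0,"y":-1,"z":-94,"spin":0,"grip":0.5},{"x":0,"y":-1,"z":-94,"spin":0,"grip":0.55},{"x":0,"y":-1,"z":-94,"spin":0,"grip":0.55},{"x":0,"y":-1,"z":-94,"spin":0,"grip":0.55},{"x":0,"y":-1,"z":-94,"spin":0,"grip":0.55}]'

```text
time: 2.28
ee_pos: [0.5246, 0.3849, 0.0304]
ee_rot: [0.001, -0.01, 1.0, 0.001]
contact_force: [-0.3, 0.3, -0.3]
opening: 0.0394
grip_force: 0.0
```

Run:
```python
from h import *
s=state();print(s['time'],s['ee_pos'],s['opening'],s['grip_force'],s['contact_force'])
```

```text
2.2833 [0.52456982 0.38494813 0.030442  ] 0.03939656294982075 0.0 [-0.3039922   0.32675518 -0.3463852 ]
```

Call:
step_arm --commands '[{"x":0,"y":0.5,"z":-1,"spin":0,"grip":0.6},{"x":0,"y":0.5,"z":-1,"spin":0,"grip":0.62},{"x":0,"y":0.5,"z":-1,"spin":0,"grip":0.64},{"x":0,"y":0.5,"z":-1,"spin":0,"grip":0.65},{"x":0,"y":0.5,"z":-1,"spin":0,"grip":0.65},{"x":0,"y":0.5,"z":-1,"spin":0,"grip":0.65}]'

```text
time: 2.78
ee_pos: [0.5236, 0.3856, 0.0278]
ee_rot: [0.0, -0.01, 1.0, 0.001]
contact_force: [-0.1, 2.5, -0.7]
opening: 0.0307
grip_force: 1.2
```

Call:
step_arm --commands '[{"x":0,"y":0,"z":0,"spin":0,"grip":0.655},{"x":0,"y":0,"z":0,"spin":0,"grip":0.658},{"x":0,"y":0,"z":0,"spin":0,"grip":0.658}]'

```text
time: 3.03
ee_pos: [0.5236, 0.3859, 0.028]
ee_rot: [0.0, -0.011, 1.0, 0.001]
contact_force: [0.6, 4.6, 1.3]
opening: 0.03
grip_force: 2.1
```

Call:
step_arm --commands '[{"x":0,"y":0.7,"z":0,"spin":0,"grip":0.66},{"x":0,"y":0.7,"z":0,"spin":0,"grip":0.663},{"x":0,"y":0.7,"z":0,"spin":0,"grip":0.663}]'

```text
time: 3.28
ee_pos: [0.5236, 0.3859, 0.0279]
ee_rot: [0.0, -0.01, 1.0, 0.0]
contact_force: [-1.2, 3.4, 2.0]
opening: 0.0296
grip_force: 10.6
```

Call:
step_arm --commands '[{"x":0,"y":0,"z":0,"spin":0,"grip":0.668},{"x":0,"y":0,"z":0,"spin":0,"grip":0.668}]'

```text
time: 3.45
ee_pos: [0.5236, 0.3859, 0.0279]
ee_rot: [0.0, -0.01, 1.0, 0.0]
contact_force: [-0.8, 3.7, 2.0]
opening: 0.0293
grip_force: 19.1
```

Call:
step_arm --commands '[{"x":0,"y":0,"z":0,"spin":0,"grip":0.662},{"x":0,"y":0,"z":0,"spin":0,"grip":0.662}]'

```text
time: 3.62
ee_pos: [0.5236, 0.3859, 0.0279]
ee_rot: [0.0, -0.01, 1.0, 0.0]
contact_force: [-1.0, 5.0, 3.0]
opening: 0.0296
grip_force: 10.0
```

Grip is 10 N. Next is a slow lift.

Call:
step_arm --commands '[{"x":0,"y":0,"z":5,"spin":0,"grip":0.662},{"x":0,"y":0,"z":12,"spin":0,"grip":0.662},{"x":0,"y":0,"z":22,"spin":0,"grip":0.662},{"x":0,"y":0,"z":35,"spin":0,"grip":0.662},{"x":0,"y":0,"z":50,"spin":0,"grip":0.662},{"x":0,"y":0,"z":50,"spin":0,"grip":0.662}]'

```text
time: 4.12
ee_pos: [0.5259, 0.386, 0.0818]
ee_rot: [0.003, -0.01, 1.0, 0.002]
contact_force: [1.7, 0.9, -1.9]
opening: 0.0297
grip_force: 9.3
```

The rod is lifted (about 1.9 N load). Next is transit, high over everything.

Call:
step_arm --commands '[{"x":0,"y":0,"z":25,"spin":0,"grip":0.662},{"x":2,"y":-10,"z":55,"spin":-4,"grip":0.662},{"x":5,"y":-30,"z":85,"spin":-9,"grip":0.662},{"x":8,"y":-55,"z":105,"spin":-15,"grip":0.662},{"x":13,"y":-85,"z":118,"spin":-21,"grip":0.662},{"x":18,"y":-120,"z":118,"spin":-27,"grip":0.662},{"x":24,"y":-155,"z":118,"spin":-33,"grip":0.662},{"x":29,"y":-190,"z":118,"spin":-39,"grip":0.662},{"x":34,"y":-225,"z":118,"spin":-45,"grip":0.662},{"x":40,"y":-260,"z":118,"spin":-51,"grip":0.662}]'

```text
time: 4.95
ee_pos: [0.5632, 0.1231, 0.1957]
ee_rot: [0.0, 0.424, 0.906, -0.0]
contact_force: [0.7, 0.2, -2.0]
opening: 0.0299
grip_force: 9.3
```

Call:
step_arm --commands '[{"x":5,"y":-35,"z":0,"spin":-6,"grip":0.662},{"x":10,"y":-70,"z":0,"spin":-12,"grip":0.662},{"x":16,"y":-105,"z":0,"spin":-18,"grip":0.662},{"x":21,"y":-140,"z":0,"spin":-23,"grip":0.662},{"x":26,"y":-170,"z":0,"spin":-25.5,"grip":0.662},{"x":30,"y":-195,"z":0,"spin":-25.5,"grip":0.662},{"x":33,"y":-210,"z":0,"spin":-25.5,"grip":0.662},{"x":35,"y":-218,"z":0,"spin":-25.5,"grip":0.662},{"x":35,"y":-218,"z":0,"spin":-25.5,"grip":0.662},{"x":35,"y":-218,"z":0,"spin":-25.5,"grip":0.662}]'

```text
time: 5.78
ee_pos: [0.5984, -0.0919, 0.1954]
ee_rot: [-0.0, 0.611, 0.792, 0.0]
contact_force: [0.4, 0.8, -3.2]
opening: 0.0294
grip_force: 9.3
```

Run:
```python
from h import *
s=state();print(s['time'],s['ee_pos'],s['opening'],s['grip_force'],s['contact_force'])
Rm=quat(s['ee_rot']).as_matrix();print('closing deg',np.degrees(np.arctan2(Rm[1,1],Rm[0,1])),Rm[:,2])
snap('wrist','w2');d=load('w2');P=cloud(d);hsv=cv2.cvtColor(d['im'],cv2.COLOR_RGB2HSV);Z=P[...,2]
def fit(m,n):
    p=P[m]
    if len(p)<10: print(n,len(p));return
    e,V=np.linalg.eigh(np.cov(p[:,:2].T));print(n,len(p),np.round(np.array(sum(([*a] if hasattr(a,'__len__') else [a] for a in cv2.minAreaRect(p[:,:2].astype(np.float32)*1000)),[])),1),'ax',np.degrees(np.arctan2(V[1,1],V[0,1])),np.percentile(p[:,2],[5,50,95]))
org=(hsv[...,1]>150)&(hsv[...,0]<18)
fit(org&(abs(Z-.036)<.008)&(P[...,1]>-.25),'deck')
fit((abs(Z-.09)<.012)&(np.hypot(P[...,0]-.568,P[...,1]-.01)<.03),'post')
fit((hsv[...,1]<70)&(hsv[...,2]>140)&(abs(Z-.036)<.006)&(np.hypot(P[...,0]-.6,P[...,1]+.106)<.05),'mark')
fit((hsv[...,1]<70)&(hsv[...,2]>140)&(Z>.2)&(np.hypot(P[...,0]-.6,P[...,1]+.106)<.09),'rod')
```

```text
5.7833 [ 0.59837023 -0.09189735  0.19538991] 0.029372301329660885 9.296418987214565 [ 0.39872212  0.84572242 -3.20613411]
closing deg 14.681299183011161 [-5.36134249e-04  8.24703388e-04 -9.99999516e-01]
deck 5499 [588.8 -62.4  78.9 185.8  14.7] ax 95.80861926797854 [0.03496721 0.03621247 0.03738151]
post 935 [570.6   9.   22.7  23.1  62.2] ax 102.53051970054689 [0.0940397  0.09602201 0.09734292]
mark 4
rod 7653 [597.5 -74.4  89.1  75.5  74.9] ax 105.22226598175105 [0.22276004 0.22910821 0.23111408]
```

View pics/w2.png

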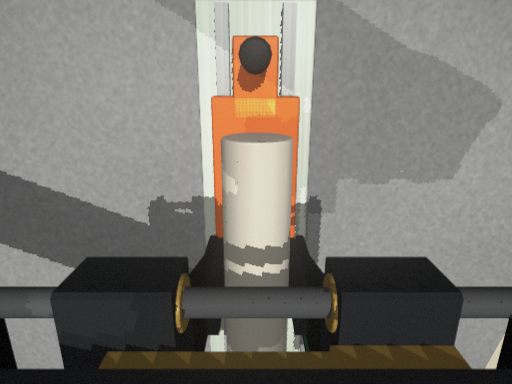

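Wrist view: the rod is held along the carriage axis, its near end at (257,140) and the post at (255,55); rod and deck are parallel. Post (0.5706, 0.0090) minus 115 mm along the 104.7° axis gives a cradle at (0.5998, -0.102), agreeing with the mark at (0.600, -0.106). I'll lower to about 10 mm above the seat.

Call:
step_arm --commands '[{"x":1,"y":-12,"z":0,"spin":0,"grip":0.662},{"x":1,"y":-12,"z":-25,"spin":0,"grip":0.662},{"x":1,"y":-12,"z":-55,"spin":0,"grip":0.662},{"x":1,"y":-12,"z":-85,"spin":0,"grip":0.662},{"x":1,"y":-12,"z":-110,"spin":0,"grip":0.662},{"x":1,"y":-12,"z":-128,"spin":0,"grip":0.662},{"x":1,"y":-12,"z":-136,"spin":0,"grip":0.662},{"x":1,"y":-12,"z":-137,"spin":0,"grip":0.662},{"x":1,"y":-12,"z":-137,"spin":0,"grip":0.662}]'

```text
time: 6.58
ee_pos: [0.5999, -0.1044, 0.059]
ee_rot: [0.0, 0.611, 0.792, 0.0]
contact_force: [0.4, 0.6, -2.4]
opening: 0.0294
grip_force: 9.3
```

Run:
```python
from h import *
s=state();print(s['time'],s['ee_pos'],s['grip_force'],s['contact_force'])
Rm=quat(s['ee_rot']).as_matrix();print('closing deg',np.degrees(np.arctan2(Rm[1,1],Rm[0,1])),Rm[:,2])
snap('top','top2');snap('scene','sc2')
a=load('top2')['im'][110:215,260:400,::-1];b=load('sc2')['im'][190:275,60:230,::-1]
o=np.zeros((300,800,3),np.uint8);o[:,:400]=cv2.resize(a,(400,300),interpolation=cv2.INTER_CUBIC);o[:200,400:]=cv2.resize(b,(400,200),interpolation=cv2.INTER_CUBIC);cv2.imwrite('pics/c2.png',o)
```

```text
6.5833 [ 0.59994295 -0.10443939  0.05898769] 9.298123139888048 [ 0.3909874   0.60582905 -2.43136721]
closing deg 14.725861479569561 [ 3.50010648e-04 -1.20649015e-04 -9.99999931e-01]
```

View pics/c2.png

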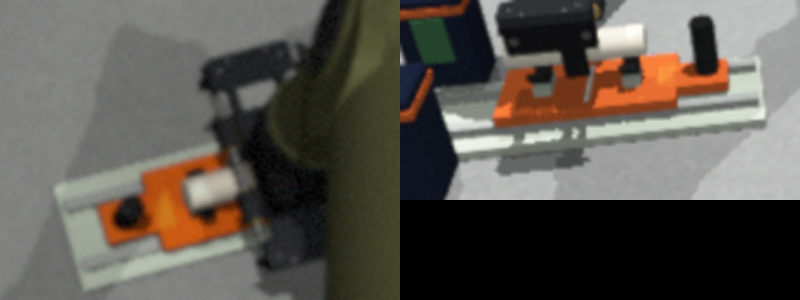

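The rod sits just above both V supports, parallel to the groove, with the finger at the white mark. I'll lower slowly.

Call:
step_arm --commands '[{"x":0,"y":0,"z":-3,"spin":0,"grip":0.662},{"x":0,"y":0,"z":-6,"spin":0,"grip":0.662},{"x":0,"y":0,"z":-8,"spin":0,"grip":0.662},{"x":0,"y":0,"z":-9,"spin":0,"grip":0.662},{"x":0,"y":0,"z":-9,"spin":0,"grip":0.662},{"x":0,"y":0,"z":-9,"spin":0,"grip":0.662}]'

```text
time: 7.18
ee_pos: [0.5995, -0.1047, 0.0495]
ee_rot: [0.0, 0.611, 0.792, -0.0]
contact_force: [-0.2, 0.2, -1.7]
opening: 0.0292
grip_force: 9.3
```

Call:
step_arm --commands '[{"x":0,"y":0,"z":-1,"spin":0,"grip":0.662},{"x":0,"y":0,"z":-1,"spin":0,"grip":0.662},{"x":0,"y":0,"z":-1,"spin":0,"grip":0.662}]'

```text
time: 7.43
ee_pos: [0.5996, -0.1047, 0.0486]
ee_rot: [0.0, 0.611, 0.792, -0.0]
contact_force: [-0.5, 0.4, -1.7]
opening: 0.0294
grip_force: 9.3
```

Call:
step_arm --commands '[{"x":0,"y":0,"z":-0.7,"spin":0,"grip":0.662},{"x":0,"y":0,"z":-0.7,"spin":0,"grip":0.662},{"x":0,"y":0,"z":-0.7,"spin":0,"grip":0.662}]'

```text
time: 7.68
ee_pos: [0.6, -0.1046, 0.0481]
ee_rot: [0.0, 0.611, 0.792, 0.0]
contact_force: [0.2, 0.0, -1.8]
opening: 0.0296
grip_force: 9.3
```

Call:
step_arm --commands '[{"x":0,"y":0,"z":-0.5,"spin":0,"grip":0.662},{"x":0,"y":0,"z":-0.5,"spin":0,"grip":0.662},{"x":0,"y":0,"z":-0.5,"spin":0,"grip":0.662}]'

```text
time: 7.93
ee_pos: [0.6002, -0.1046, 0.0479]
ee_rot: [0.001, 0.611, 0.792, 0.0]
contact_force: [1.0, 0.0, 1.3]
opening: 0.0298
grip_force: 9.3
```

Call:
step_arm --commands '[{"x":0.3,"y":0,"z":-0.4,"spin":0,"grip":0.662},{"x":0.3,"y":0,"z":-0.4,"spin":0,"grip":0.662},{"x":0.3,"y":0,"z":-0.4,"spin":0,"grip":0.662}]'

```text
time: 8.18
ee_pos: [0.6002, -0.1046, 0.0477]
ee_rot: [0.0, 0.611, 0.792, 0.0]
contact_force: [-0.9, 0.9, 5.5]
opening: 0.0296
grip_force: 9.3
```

The rod is seated: it bears about 7 N at the predicted height. I'll open gently.

Call:
step_arm --commands '[{"x":0,"y":0,"z":0,"spin":0,"grip":0.657},{"x":0,"y":0,"z":0,"spin":0,"grip":0.652},{"x":0,"y":0,"z":0,"spin":0,"grip":0.64},{"x":0,"y":0,"z":0,"spin":0,"grip":0.6},{"x":0,"y":0,"z":0,"spin":0,"grip":0.52},{"x":0,"y":0,"z":0,"spin":0,"grip":0.45},{"x":0,"y":0,"z":0,"spin":0,"grip":0.45},{"x":0,"y":0,"z":0,"spin":0,"grip":0.45}]'

```text
time: 8.85
ee_pos: [0.5997, -0.1047, 0.0468]
ee_rot: [-0.0, 0.611, 0.792, -0.0]
contact_force: [-1.0, -0.3, 0.5]
opening: 0.0462
grip_force: 0.0
```

Call:
step_arm --commands '[{"x":0,"y":0,"z":15,"spin":0,"grip":0.4},{"x":0,"y":0,"z":40,"spin":0,"grip":0.4},{"x":0,"y":0,"z":75,"spin":0,"grip":0.4},{"x":0,"y":0,"z":110,"spin":0,"grip":0.4},{"x":0,"y":0,"z":125,"spin":0,"grip":0.4},{"x":-14,"y":55,"z":125,"spin":0,"grip":0.4},{"x":-22,"y":85,"z":125,"spin":0,"grip":0.4},{"x":-30,"y":113,"z":125,"spin":0,"grip":0.4},{"x":-30,"y":113,"z":125,"spin":0,"grip":0.4}]'

```text
time: 9.6
ee_pos: [0.5682, 0.018, 0.1718]
ee_rot: [-0.002, 0.607, 0.795, 0.002]
contact_force: [0.3, 0.9, 0.1]
opening: 0.0521
grip_force: 0.0
```

Run:
```python
from h import *
s=state();print(s['time'],s['ee_pos'],s['grip_force'],s['contact_force'])
Rm=quat(s['ee_rot']).as_matrix();print('closing deg',np.degrees(np.arctan2(Rm[1,1],Rm[0,1])))
snap('scene','sc3');snap('top','top3')
d=load('sc3');P=cloud(d);hsv=cv2.cvtColor(d['im'],cv2.COLOR_RGB2HSV);Z=P[...,2]
for n in('sc3','top3'):
    d=load(n);P=cloud(d);hsv=cv2.cvtColor(d['im'],cv2.COLOR_RGB2HSV);Z=P[...,2]
    m=(hsv[...,1]<70)&(hsv[...,2]>110)&(Z>.06)&(Z<.1)&(np.hypot(P[...,0]-.6,P[...,1]+.105)<.075)
    p=P[m]
    if len(p)>20:
        e,V=np.linalg.eigh(np.cov(p[:,:2].T));ax=V[:,1];c=np.mean(p,0);t=(p[:,:2]-c[:2])@ax
        mid=c[:2]+ax*(np.percentile(t,.5)+np.percentile(t,99.5))/2
        print(n,len(p),np.degrees(np.arctan2(*ax[::-1])),'mid',mid,'len',np.ptp(t),'top z',np.percentile(p[:,2],[95,99]))
a=load('top3')['im'][110:215,260:400,::-1];b=load('sc3')['im'][190:275,60:230,::-1]
o=np.zeros((300,800,3),np.uint8);o[:,:400]=cv2.resize(a,(400,300),interpolation=cv2.INTER_CUBIC);o[:200,400:]=cv2.resize(b,(400,200),interpolation=cv2.INTER_CUBIC);cv2.imwrite('pics/c3.png',o)
```

```text
9.6 [0.56822179 0.0180123  0.17181572] 0.0 [0.27583482 0.86068626 0.0829008 ]
closing deg 15.315561059002695
sc3 717 104.59582784769619 mid [ 0.60936131 -0.10226778] len 0.13086873682885744 top z [0.08163301 0.0823475 ]
```

View pics/c3.png

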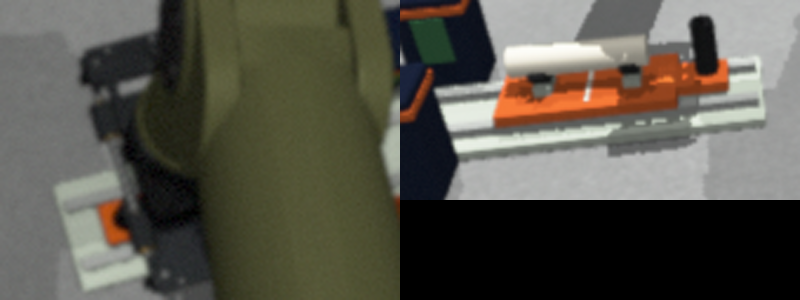

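The rod lies level in both V supports over the white mark (length 131 mm, top at about 82.5 mm, axis 104.6°), and the post stands free. I'll grip the post.

Call:
step_arm --commands '[{"x":0,"y":0,"z":0,"spin":0,"grip":0.35},{"x":0,"y":0,"z":-30,"spin":0,"grip":0.35},{"x":0,"y":0,"z":-65,"spin":0,"grip":0.35},{"x":0,"y":0,"z":-95,"spin":0,"grip":0.35},{"x":0,"y":0,"z":-109,"spin":0,"grip":0.35},{"x":0,"y":0,"z":-109,"spin":0,"grip":0.5},{"x":0,"y":0,"z":-109,"spin":0,"grip":0.6},{"x":0,"y":0,"z":-109,"spin":0,"grip":0.65},{"x":0,"y":0,"z":-109,"spin":0,"grip":0.7},{"x":0,"y":0,"z":-109,"spin":0,"grip":0.7}]'

```text
time: 10.53
ee_pos: [0.5712, 0.008, 0.0646]
ee_rot: [0.001, 0.611, 0.791, 0.001]
contact_force: [0.0, 0.3, 0.1]
opening: 0.0315
grip_force: 0.0
```

Call:
step_arm --commands '[{"x":0,"y":0,"z":0,"spin":0,"grip":0.72},{"x":0,"y":0,"z":0,"spin":0,"grip":0.73},{"x":0,"y":0,"z":0,"spin":0,"grip":0.735},{"x":0,"y":0,"z":0,"spin":0,"grip":0.735}]'

```text
time: 10.87
ee_pos: [0.5709, 0.0086, 0.0637]
ee_rot: [0.001, 0.611, 0.792, 0.001]
contact_force: [1.4, 0.2, 1.9]
opening: 0.0234
grip_force: 11.3
```

Call:
step_arm --commands '[{"x":0,"y":0,"z":0,"spin":0,"grip":0.75},{"x":1.3,"y":-4.8,"z":0,"spin":0,"grip":0.75},{"x":3,"y":-11.6,"z":0,"spin":0,"grip":0.75},{"x":5.6,"y":-21.3,"z":0,"spin":0,"grip":0.75},{"x":8.1,"y":-31,"z":0,"spin":0,"grip":0.75},{"x":11.2,"y":-42.6,"z":0,"spin":0,"grip":0.75},{"x":14.2,"y":-54.2,"z":0,"spin":0,"grip":0.75},{"x":17.3,"y":-65.8,"z":0,"spin":0,"grip":0.75},{"x":19.8,"y":-75.5,"z":0,"spin":0,"grip":0.75},{"x":21.6,"y":-82.2,"z":0,"spin":0,"grip":0.75}]'

```text
time: 11.7
ee_pos: [0.5926, -0.075, 0.0637]
ee_rot: [0.001, 0.611, 0.791, 0.001]
contact_force: [1.0, 3.4, 6.2]
opening: 0.0232
grip_force: 30.0
```

Run:
```python
from h import *
s=state();print(s['time'],s['ee_pos'],s['grip_force'],s['contact_force'],s['joint_positions'])
```

```text
11.7 [ 0.59258721 -0.07496696  0.06371344] 29.997776923701167 [1.03697768 3.40494064 6.22815429] [-0.28354522  0.35320723  0.43645533  1.78056917 -0.17075273  1.04297793
  0.47071691]
```

Call:
step_arm --commands '[{"x":2,"y":-7.7,"z":0,"spin":0,"grip":0.75},{"x":4.6,"y":-17.4,"z":0,"spin":0,"grip":0.75},{"x":7.6,"y":-29,"z":0,"spin":0,"grip":0.75},{"x":10.2,"y":-38.7,"z":0,"spin":0,"grip":0.75},{"x":11.9,"y":-45.5,"z":0,"spin":0,"grip":0.75},{"x":12.7,"y":-48.4,"z":0,"spin":0,"grip":0.75},{"x":12.7,"y":-48.4,"z":0,"spin":0,"grip":0.75}]'

```text
time: 12.28
ee_pos: [0.6053, -0.1241, 0.0637]
ee_rot: [0.001, 0.611, 0.791, 0.0]
contact_force: [2.0, 1.0, 5.1]
opening: 0.0231
grip_force: 30.0
```

Call:
step_arm --commands '[{"x":0.8,"y":-2.9,"z":0,"spin":0,"grip":0.75},{"x":1.3,"y":-4.8,"z":0,"spin":0,"grip":0.75},{"x":1.3,"y":-4.8,"z":0,"spin":0,"grip":0.75}]'

```text
time: 12.53
ee_pos: [0.6062, -0.1276, 0.0637]
ee_rot: [0.001, 0.611, 0.792, 0.0]
contact_force: [2.2, 1.7, 5.3]
opening: 0.0231
grip_force: 30.0
```

Call:
step_arm --commands '[{"x":0.8,"y":-2.9,"z":0,"spin":0,"grip":0.75},{"x":0.8,"y":-2.9,"z":0,"spin":0,"grip":0.75}]'

```text
time: 12.7
ee_pos: [0.6069, -0.1304, 0.0637]
ee_rot: [0.001, 0.611, 0.792, 0.0]
contact_force: [1.4, 2.1, 6.1]
opening: 0.023
grip_force: 30.0
```

Call:
step_arm --commands '[{"x":0.8,"y":-2.9,"z":0,"spin":0,"grip":0.75},{"x":0.8,"y":-2.9,"z":0,"spin":0,"grip":0.75}]'

```text
time: 12.87
ee_pos: [0.6077, -0.1333, 0.0637]
ee_rot: [0.001, 0.611, 0.792, 0.0]
contact_force: [1.2, 1.7, 5.5]
opening: 0.0237
grip_force: 30.0
```

Call:
step_arm --commands '[{"x":0.8,"y":-2.9,"z":0,"spin":0,"grip":0.75},{"x":0.8,"y":-2.9,"z":0,"spin":0,"grip":0.75}]'

```text
time: 13.03
ee_pos: [0.6084, -0.1363, 0.0637]
ee_rot: [0.0, 0.611, 0.792, 0.0]
contact_force: [2.3, 1.6, 6.5]
opening: 0.0229
grip_force: 30.0
```

Call:
step_arm --commands '[{"x":0.8,"y":-2.9,"z":0,"spin":0,"grip":0.75},{"x":0.8,"y":-2.9,"z":0,"spin":0,"grip":0.75}]'

```text
time: 13.2
ee_pos: [0.609, -0.1386, 0.0637]
ee_rot: [-0.0, 0.611, 0.792, 0.001]
contact_force: [-0.4, 3.4, 7.4]
opening: 0.0229
grip_force: 30.0
```

Call:
step_arm --commands '[{"x":0.8,"y":-2.9,"z":0,"spin":0,"grip":0.75},{"x":0.8,"y":-2.9,"z":0,"spin":0,"grip":0.75}]'

```text
time: 13.37
ee_pos: [0.609, -0.1386, 0.0637]
ee_rot: [-0.002, 0.61, 0.792, 0.001]
contact_force: [-2.5, 6.9, 10.8]
opening: 0.0231
grip_force: 30.0
```

Run:
```python
from h import *
s=state();print(s['time'],s['ee_pos'],s['grip_force'],s['contact_force'])
snap('scene','sc4');snap('top','top4')
a=load('top4')['im'][110:215,300:440,::-1];b=load('sc4')['im'][170:285,0:230,::-1]
o=np.zeros((300,800,3),np.uint8);o[:,:400]=cv2.resize(a,(400,300),interpolation=cv2.INTER_CUBIC);o[:200,400:]=cv2.resize(b,(400,200),interpolation=cv2.INTER_CUBIC);cv2.imwrite('pics/c4.png',o)
```

```text
13.3667 [ 0.60903007 -0.13862201  0.06368674] 30.003537302836776 [-2.48354036  6.85348172 10.79458409]
```

View pics/c4.png

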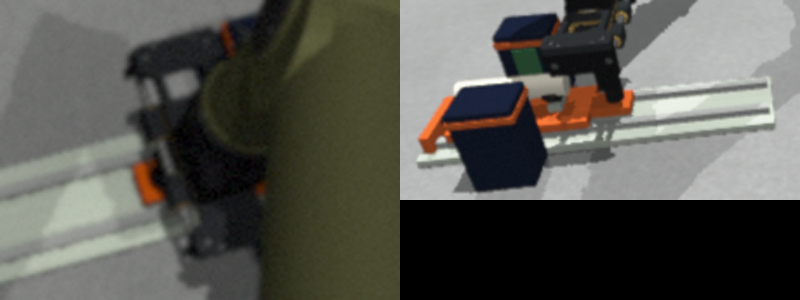

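It stopped moving as the force rose, with the deck against the orange stop and the rod between the heads. I'll release and retreat.

Call:
step_arm --commands '[{"x":0,"y":0,"z":0,"spin":0,"grip":0.72},{"x":0,"y":0,"z":0,"spin":0,"grip":0.65},{"x":0,"y":0,"z":0,"spin":0,"grip":0.5},{"x":0,"y":0,"z":0,"spin":0,"grip":0.4},{"x":0,"y":0,"z":0,"spin":0,"grip":0.4},{"x":0,"y":0,"z":0,"spin":0,"grip":0.4}]'

```text
time: 13.97
ee_pos: [0.6088, -0.1423, 0.0624]
ee_rot: [-0.0, 0.611, 0.791, -0.001]
contact_force: [-0.1, 0.3, 0.4]
opening: 0.0477
grip_force: 0.0
```

Call:
step_arm --commands '[{"x":0,"y":3,"z":20,"spin":0,"grip":0.4},{"x":0,"y":3,"z":50,"spin":0,"grip":0.4},{"x":0,"y":3,"z":85,"spin":0,"grip":0.4},{"x":0,"y":3,"z":120,"spin":0,"grip":0.4},{"x":-15,"y":40,"z":140,"spin":0,"grip":0.4},{"x":-30,"y":80,"z":150,"spin":0,"grip":0.4},{"x":-45,"y":120,"z":150,"spin":0,"grip":0.4},{"x":-60,"y":160,"z":150,"spin":0,"grip":0.4},{"x":-70,"y":200,"z":150,"spin":0,"grip":0.4},{"x":-70,"y":200,"z":150,"spin":0,"grip":0.4}]'

```text
time: 14.8
ee_pos: [0.5371, 0.0675, 0.2129]
ee_rot: [-0.002, 0.607, 0.795, 0.001]
contact_force: [-0.5, 1.1, -0.3]
opening: 0.0523
grip_force: 0.0
```

Run:
```python
from h import *
s=state();print(s['time'],s['ee_pos'],s['grip_force'],s['contact_force'])
snap('scene','sc5');snap('top','top5')
a=load('top5')['im'][110:230,290:450,::-1];b=load('sc5')['im'][170:285,0:230,::-1]
o=np.zeros((300,800,3),np.uint8);o[:,:400]=cv2.resize(a,(400,300),interpolation=cv2.INTER_CUBIC);o[:200,400:]=cv2.resize(b,(400,200),interpolation=cv2.INTER_CUBIC);cv2.imwrite('pics/c5.png',o)
d=load('top5');P=cloud(d);hsv=cv2.cvtColor(d['im'],cv2.COLOR_RGB2HSV);Z=P[...,2]
v,u=np.mgrid[:384,:512]
c=np.array([.640,-.2515]);
m=(hsv[...,1]<70)&(hsv[...,2]>110)&(Z>.06)&(Z<.095)&(np.hypot(P[...,0]-c[0],P[...,1]-c[1])<.075);p=P[m]
if len(p)>20: print(len(p),cv2.minAreaRect(p[:,:2].astype(np.float32)*1000),np.percentile(p[:,2],95))
m=(Z>.085)&(Z<.11)&(np.hypot(P[...,0]-.609,P[...,1]+.139)<.03);p=P[m];
if len(p): print('post',len(p),np.median(p,0))
```

```text
14.8 [0.53706295 0.06747736 0.21291738] 0.0 [-0.48895059  1.14495504 -0.27933486]
508 ((636.1409301757812, -253.3467559814453), (72.41321563720703, 125.77758026123047), 37.66697692871094) 0.08473772522670454
```

View pics/c5.png

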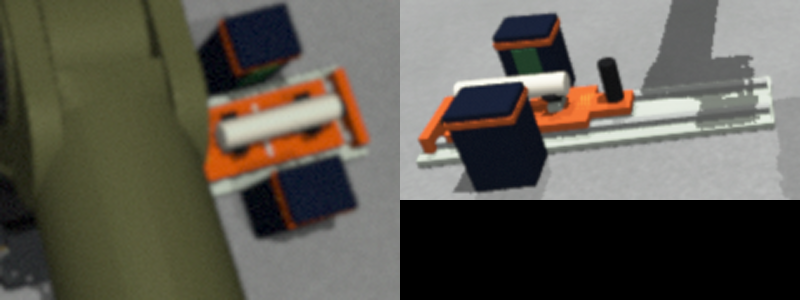

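The rod lies straight in both V supports, (220,130) to (340,105) in the crop, between the heads. The carriage is at the orange stop and the robot is clear. The measured travel of 152 mm fits the start estimate of about 0.02 for the joint. I'm handing in.

```bash
python3 -c "
from plant import *
print(sign_off())"
```

```text
the job is handed in; nothing more can be done
None
```

The white rod is seated in the carriage's V supports, the carriage is home against its stop between the gauge heads, and the job is handed in at about 15 s; the grip on the rod briefly reached 19 N, over your 15 N limit but under the 20 N failure limit, and I eased it to 10 N before lifting.

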